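Close the plaster mould in the crank clamp

ROBOT

A 6-joint arm with a two-finger parallel gripper is mounted at the origin on the work surface. World frame = base frame: x ahead of the robot, y to its left, z up, the work surface at z = 0. Lengths are in m, angles in rad, forces in N, time in s.
With the tool pointing down it reaches from about 0.25 to 0.775 m from the base axis. Payload 4 kg.
Tool frame: the origin (TCP) lies on the centre line of the jaws, within the pads' length; the fingertips stand r.tcp_to_tips ahead of it and the grasp point (between the pads) lies 5 mm behind it (r.tcp_to_tips is the distance from the TCP to the fingertips, in m); z points along the fingers, y is the line along which they close (so a half turn about z gives the same grasp; the last joint's range is limited). The gripper opens to 85 mm and grips with 20 to 120 N. Pads are 22 mm wide; open, the fingers measure 114 mm over their backs; the gripper's body (76 mm by 85 mm) begins 54 mm behind the grasp point. The pads swing forward as they close: fully open they stand 13 mm farther back than shut.
Start: joints at [1.023, 0.087, 1.371, -0, 1.684, -0.103], TCP at [0.237, 0.496, 0.213] pointing down, gripper open.
Joint ranges: [-3.1, 3.1], [-0.76, 2.03], [0.27, 2.55], [-1.08, 4.22], [0.17, 2.65], [-2.57, 2.57]. Speed limits (rad/s): [2.79, 2.79, 3.14, 3.14, 3.14, 3.14].

INTERFACE

Orientations are given as a unit quaternion [x, y, z, w].
In Python, from workcell import read_state, viewer, job, spotter, r gives the robot as it stands.
- The arm moves only by the tool servo_tool, never from a script. Its argument "plan" is a list of rows, each an object with "rotation": the turn, a rotation vector about the tool's x, y, z scaled (see below), a list of three; "dp": the shift along the tool's x, y, z scaled (see below), a list of three; "fingers": the gripper command: -1 is shut, 1 is fully open, values between are in proportion. In form: [{"rotation": [rx, ry, rz], "dp": [x, y, z], "fingers": fingers}, ...]. A call has 1 to 8 rows; each row is the pose to reach, as a shift and turn from the pose commanded when the call began, along the tool's axes at that moment; what a row does not reach only later rows make up. The controller multiplies each number of a shift by 0.3 m and each number of a turn by 120 degrees. A row lasts 1/8 s, in which the tool goes at most 62.5 mm and 10.7 degrees, less where a joint would pass 70% of its speed; a pose out of reach is approached as far as the arm can. A call with a number of a shift or a turn outside -1 to 1 is refused whole. A call with a gripper value outside its range is refused whole. The fingers move at their own pace and stop on an object; "grip_force" is the grip in N (left out, the last holds). Time passes only in rows, so rows that repeat a pose let the fingers close. It gives the time, the measured TCP pose, the force, the opening and the grip force at its end, in the units of the state.
- read_state(): the state, without advancing time (a new reading comes with each control period).
- viewer.get_image(name): name is "side" or "top"; returns a dict with "frame" (400x640x3 uint8, red, green, blue), "fx", "fy", "cx", "cy" (pixels), "R" (3x3) and "t" (3): a world point X has camera coordinates R X + t. Camera axes: x right, y down, z forward; pixel columns grow to the right and rows downward; lengths in m; the calibration is good to about 2 mm. A picture is of the moment at which its call begins. There is no depth.
- job.finish_job(): hands the job in; it is judged then, once.
Trained networks look in the newest picture that a camera, given by its name, has taken for a name from the list of things; names that differ only in an ending like _2 or _b are one class to them, and where a whole thing is asked for, a point or a joint stands for the part that bears it (a point fixed in the world has none). Each returns a list of dicts, best first, with "conf" (0 to 1); they miss things now and then, are a little off and sometimes report something else, mostly with a low value. They report only what shows in the picture. A call takes as long as a camera call. They do not tell look-alikes from the thing itself.
- spotter.spot_in(label, camera): "location" ([column, row] in pixels, amid what is visible of it).
- spotter.outline_of(label, camera): "mask" (400x640 bool, what is visible of it) and "location" ([column, row] in pixels, amid what is visible of it).
The state is a dict: "time": time; "q": joint angles; "joint_velocities": joint speeds; "tau": joint torques, N m; "eef_pos": TCP position; "tool_rot": TCP orientation; "wrist_force": force on the tool from outside, world axes, zero at the start; "ft_torque": the same for the moment, N m; "width": opening from 0.0 (shut) to 1.0 (fully open); "gripper_force": force on a finger pad.
Only numpy, scipy, OpenCV 4.12 (cv2) and the standard library are available. Lean on these libraries where they do the work, as an engineer would, in place of code of your own. Each camera call takes 0.05 s, during which the arm holds its last target. There are 200 camera calls.

TASK

The two halves of the plaster mould on the blue bench clamp must be clamped shut. Swing the folded red crank handle up out of the wheel until it clicks upright and locks, let go of it so that you see it stands by itself, then take hold of it again and crank the wheel clockwise until the sprung orange pad holds the mould halves snugly together against the end stop: its springs pressed about half-way in, never squeezed right home. Leave the handle standing upright and do not disturb the pots around the clamp.

Things in the scene. Friction and masses are not known exactly. Their poses are not given: they have to be found in the camera images.
- crank (a joint): Angle of the folding handle about its hinge, rad: 0 = folded flat across the wheel, 1.571 = upright, at its stop. A sprung catch resists the swing (up to 5 N at mid-grip) from about 0.85 to 1.27 rad, then snaps it to 1.57 and holds it against about 4 N; let go before that, it falls back. Below about 1.4 rad a brass pin under the hinge locks the wheel.
- wheel (a joint): Angle of the horizontal handwheel (vertical axis), rad: 0 at the start, growing CLOCKWISE seen from above, up to 8.5. Each radian drives the jaw 6 mm towards the end stop. Friction 0.2 N m; it stays where it is left.
- jaw (a joint): Travel of the blue moving jaw, m: 0 at the start, 0.006 x wheel angle, growing towards the end stop.
- pad (a joint): How far the orange pad on the moving jaw is pressed back against its springs, m: 0 = free, 0.010 = fully home. Stiffness 2500 N/m. The pad begins to be pressed when it meets the mould (sliding each half takes about 3 N).
- wheel_hub (a point): Centre of the dark steel spoked handwheel, on its vertical axis, 98 mm above the table. Rim radius 66 mm, rim bar 14 mm thick, three 10 mm spokes, hub 34 mm across and 18 mm high. Its x axis points from the crank's hinge to the wheel axis (it turns with the wheel). At the start the clamp's bed runs from here along this point's +y, 340 mm long, 130 mm wide.
- crank_hinge (a point): Hinge of the crank handle, between two steel lugs on the rim (42 mm wide in all, rising 8 mm above the hinge; the catch's small housing beside the hinge rises 32 mm above it): 60 mm from the wheel axis and 30 mm above the wheel_hub point. x axis points along the handle from hinge to tip (level and across the wheel's centre when folded, straight up when upright); y axis is along the hinge pin, level and tangential to the wheel.
- crank_grip (a point): Middle of the red grip of the crank handle, 58 mm from the hinge along the handle. The grip is a round sleeve 24 mm in diameter and 60 mm long (28 to 88 mm from the hinge; the handle ends at 92 mm), and spins freely about the handle's own axis. Same axes as crank_hinge. Folded, it lies 30 mm above the wheel's centre plane with free space around its sides. Centre of handle circle when cranking: the wheel axis, radius 60 mm.
- pad_face (a point): Centre of the orange pad's face that meets the mould (pad 90 mm wide, 50 mm high, 10 mm thick), on the moving jaw.
- stop_face (a point): Centre of the face of the fixed blue end stop at the other end of the bed, 100 mm wide and 55 mm high; the far mould half is pressed against it. Its distance differs from job to job. It stands on the bed, whose top is 18 mm above the table.
- half_a_center (a point): Centre of the loose white plaster mould half next to the end stop: block 100 wide, 60 along the bed, 80 mm high, about 0.5 kg, its y axis along the bed. A few mm from the stop at the start.
- half_b_center (a point): Centre of the loose mould half next to the orange pad, same size (100 x 60 x 80 mm), with a gap of some mm to the other half at the start. Shut, the two centres are 60 mm apart.
- glaze_center (a point): Bystander: white glaze jar with a blue cap, 68 mm across, 95 mm high; point at its centre.
- tub_center (a point): Bystander: open white plastic tub, 100 mm across, 75 mm high; point at its centre.
- trough_center (a point): Bystander: small white and blue ceramic trough, 65 x 85 x 55 mm high; point at its centre.
Things that resemble listed ones, but are neither listed nor needed, are in the scene too. What is shaped like the part that bears half_a_center but yellow is not meant.

How it is judged:
By the outcome, as a careful person would: the job done as asked, in the order asked, and still so for the second after the job is handed in, with the robot touching nothing.
It also fails if it takes over 64 s, if anything falls off the work surface, if the arm or the gripper's body presses on something with over 40 N, if the wrist force passes 120 N, or if a joint passes its speed limit or range.

## Working session

There is one attempt and no reset: what is moved stays moved. The work goes in short steps, Python scripts to look and compute and a tool call to move; the robot and the scene stay as the last step left them, time stands still between calls to the robot, and variables do not carry over. Pictures are saved under pics/ and viewed, at most 10 in all, crops included, and the job is handed in when it is done.

Besides the shell and the picture viewer there is one more tool, called after "Emit:" by a JSON object that holds its "fn" and its "kwargs", one argument or row to a line. servo_tool: Moves the arm, as the interface text tells. Its arguments: {"type":"object","properties":{"plan":{"type":"array","items":{"type":"object","properties":{"rotation":{"type":"array","items":{"type":"number","minimum":-1,"maximum":1}},"dp":{"type":"array","items":{"type":"number","minimum":-1,"maximum":1}},"fingers":{"type":"number"}}}},"grip_force":{"type":"number"}},"required":["plan"]}

```bash
mkdir -p pics
cat > h.py <<'E'
import numpy as np, cv2
from workcell import read_state, viewer, job, spotter, r
def snap(n,f,crop=None,s=1):
    im=viewer.get_image(n); a=im["frame"][:,:,::-1].copy()
    if crop: a=a[crop[1]:crop[3],crop[0]:crop[2]]
    cv2.imwrite("pics/"+f,cv2.resize(a,None,fx=s,fy=s,interpolation=cv2.INTER_CUBIC)); return im
def proj(im,X):
    c=np.asarray(im["R"])@np.asarray(X,float)+np.asarray(im["t"]); return np.array([im["fx"]*c[0]/c[2]+im["cx"],im["fy"]*c[1]/c[2]+im["cy"]])
def onz(im,p,z):
    R=np.asarray(im["R"]);t=np.asarray(im["t"]);d=R.T@np.array([(p[0]-im["cx"])/im["fx"],(p[1]-im["cy"])/im["fy"],1]);o=-R.T@t
    return o+d*(z-o[2])/d[2]
E
python3 - <<'E'
from h import *
for n in("side","top"):
    im=snap(n,n+"0.png"); print(n,-np.array(im["R"]).T@np.array(im["t"]),im["fx"])
    for l in("wheel_hub","crank_hinge","crank_grip","pad_face","stop_face","half_a_center","half_b_center"):
        print(l,[(np.round(d["location"]),round(d["conf"],2)) for d in spotter.spot_in(l,n)])
s=read_state();print(s,r.tcp_to_tips)
E
```

```text
side [ 0.13883953 -0.83346778  0.83775305] 372.56979946226545
wheel_hub [(array([335., 204.]), 0.62)]
crank_hinge [(array([334., 203.]), 0.48), (array([321., 165.]), 0.35)]
crank_grip [(array([333., 202.]), 0.72), (array([333., 210.]), 0.22)]
pad_face [(array([333., 195.]), 0.5)]
stop_face []
half_a_center [(array([317., 144.]), 0.92), (array([321., 164.]), 0.85)]
half_b_center [(array([326., 180.]), 0.83)]
top [ 0.35082901 -0.04302572  1.35299532] 403.77668420876415
wheel_hub [(array([330., 203.]), 0.8)]
crank_hinge [(array([333., 200.]), 0.6), (array([440., 227.]), 0.6)]
crank_grip [(array([333., 202.]), 0.76)]
pad_face [(array([292., 188.]), 0.63), (array([332., 203.]), 0.31)]
stop_face [(array([240., 173.]), 0.55)]
half_a_center [(array([194., 151.]), 0.9), (array([259., 178.]), 0.71), (array([440., 226.]), 0.39), (array([332., 202.]), 0.2)]
half_b_center [(array([274., 180.]), 0.74), (array([334., 201.]), 0.32)]
{'time': 0.8, 'q': array([ 1.02291192e+00,  8.71777790e-02,  1.37065006e+00, -7.43107945e-06,
        1.68361828e+00, -1.03083488e-01]), 'joint_velocities': array([-0.00110089,  0.00070035,  0.00025997,  0.00130543, -0.00025232,
       -0.00132095]), 'tau': array([-2.10013670e-03, -3.51683164e+01, -3.13433933e+01, -1.42817917e-04,
        2.01694825e-04,  2.29732427e-05]), 'eef_pos': array([0.2366665 , 0.49650877, 0.2134784 ]), 'tool_rot': array([2.20572003e-01, 9.75370692e-01, 6.82397768e-05, 2.69264864e-05]), 'wrist_force': array([0.92289867, 0.68779015, 0.76527299]), 'ft_torque': array([ 0.05498074, -0.04585958,  0.03980829]), 'gripper_force': 0.0, 'width': 0.9994079530062885} 0.014
```

View pics/top0.png

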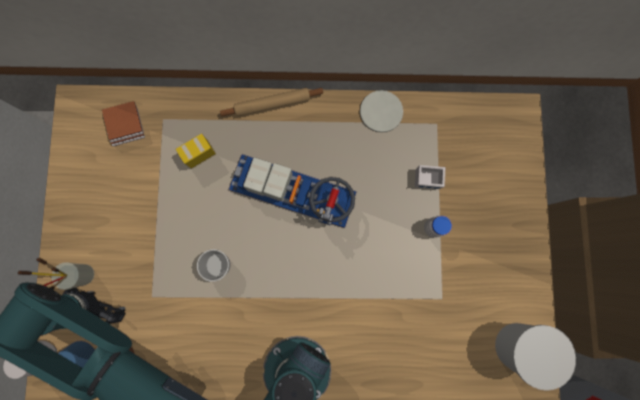

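View pics/side0.png

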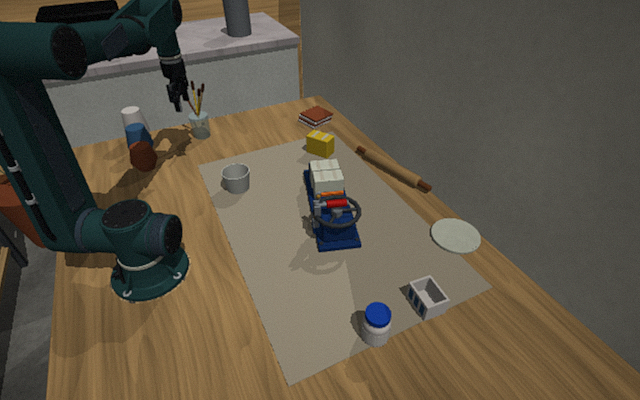

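The top view shows the blue clamp from about (232,180) to (355,205). Its wheel is at (332,200), the red grip at (333,200), the orange pad at (295,189) and the mould halves at (257,174) and (278,180). Possible look-alikes for the moulds are the yellow block at (195,151) and the trough at (430,177). For the crank, the blue-capped jar at (440,226) was mis-spotted. I choose the red grip on the wheel at (333,200) and check it in a close crop.

Run:
```python
from h import *
a=snap("top","t1.png",(225,140,375,240),5)
f=a["frame"].astype(int)
b=snap("side","s1.png",(295,150,375,255),5)
A=cv2.imread("pics/t1.png");B=cv2.imread("pics/s1.png")
B=B[:500];c=np.zeros((500,A.shape[1]+B.shape[1],3),np.uint8);c[:,:A.shape[1]]=A;c[:B.shape[0],A.shape[1]:]=B
cv2.imwrite("pics/c1.png",cv2.resize(c,(798,int(500*798/c.shape[1]))))
for n,im,box in(("top",a,(300,170,365,235)),("side",b,(300,180,370,235))):
    f=im["frame"].astype(int)
    red=(f[...,0]>110)&(f[...,1]<70)&(f[...,2]<70)
    m=np.zeros_like(red);m[box[1]:box[3],box[0]:box[2]]=red[box[1]:box[3],box[0]:box[2]]
    p=np.argwhere(m)[:,::-1];print(n,len(p),p.mean(0),cv2.minAreaRect(p.astype(np.float32)))
    if n=="top":
        print("grip",onz(im,p.mean(0),.134)); w,v=np.linalg.eigh(np.cov(p.T)); 
        q=p.mean(0);print("axis",onz(im,q+v[:,1]*10,.134)-onz(im,q-v[:,1]*10,.134))
        for px in((232,180),(355,205)): print(onz(im,px,.018))
    org=(f[...,0]>150)&(f[...,1]>60)&(f[...,1]<150)&(f[...,2]<60)
    m=np.zeros_like(org);m[160:220,280:350]=org[160:220,280:350]
    p=np.argwhere(m)[:,::-1];print("orange",len(p),p.mean(0),cv2.minAreaRect(p.astype(np.float32)))
    for l in("wheel_hub","crank_grip"):
        for d in spotter.outline_of(l,n)[:1]:
            p=np.argwhere(d["mask"])[:,::-1];print(l,d["conf"],p.mean(0),p.min(0),p.max(0),cv2.minAreaRect(p.astype(np.float32)))
    for k in("R","t"):print(np.round(im[k],3).tolist())
```

```text
top 115 [332.68695652 197.7826087 ] ((332.70001220703125, 197.89999389648438), (6.324554920196533, 18.34120750427246), 18.434947967529297)
grip [ 0.54216806 -0.10585146  0.134     ]
axis [-0.0584687   0.02050708  0.        ]
[0.61616777 0.22584408 0.018     ]
[ 0.53692409 -0.18669139  0.018     ]
orange 63 [294.6984127  188.41269841] ((294.8000183105469, 188.10000610351562), (2.2135941982269287, 25.614450454711914), 18.434947967529297)
wheel_hub 0.57 [329.94894895 200.6976977 ] [308 177] [353 221] ((330.5, 199.0), (44.0, 45.0), 90.0)
crank_grip 0.65 [330.43961353 202.19806763] [324 188] [337 218] ((330.25, 202.74998474121094), (7.273237705230713, 31.622774124145508), 18.43494987487793)
[[0.009, -1.0, 0.025], [-0.991, -0.012, -0.132], [0.132, -0.024, -0.991]]
[-0.081, 0.526, 1.293]
side 121 [336.18181818 200.71900826] ((333.5973205566406, 198.55642700195312), (12.288522720336914, 24.577045440673828), 86.42366790771484)
orange 48 [331.35416667 192.4375    ] ((329.95123291015625, 192.56097412109375), (2.2086305618286133, 24.294937133789062), 83.6598129272461)
wheel_hub 0.67 [334.46501129 208.72234763] [314 192] [360 227] ((336.6211853027344, 210.78323364257812), (47.186927795410156, 33.27920150756836), 6.581944465637207)
crank_grip 0.62 [333.05164319 202.69483568] [315 199] [348 207] ((331.5, 203.0), (8.0, 33.0), 90.0)
[[0.899, -0.439, -0.005], [-0.285, -0.575, -0.767], [0.333, 0.691, -0.642]]
[-0.486, 0.203, 1.067]
```

View pics/c1.png

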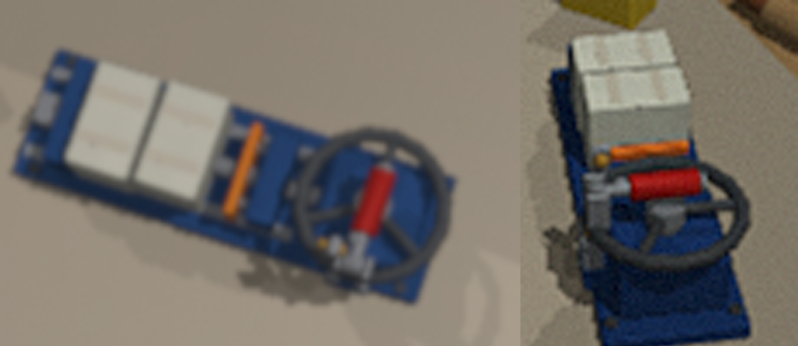

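```bash
cat > fit.py <<'E'
from h import *
from scipy.optimize import minimize
def cyl(c,d,L,rad):
    d=d/np.linalg.norm(d);e=np.cross(d,[.3,.5,.7]);e/=np.linalg.norm(e);g=np.cross(d,e)
    return [c+s*d*L/2+rad*(np.cos(a)*e+np.sin(a)*g) for s in(-1,1) for a in np.linspace(0,6.28,16)]
def hullmask(im,P,up=8):
    pts=np.array([(proj(im,p)+.5)*up for p in P],np.float32);m=np.zeros((400*up,640*up),np.uint8)
    cv2.fillConvexPoly(m,cv2.convexHull(pts).astype(np.int32),1);return cv2.resize(m.astype(np.float32),(640,400),interpolation=cv2.INTER_AREA)
def red(im,box):
    f=cv2.cvtColor(im["frame"],cv2.COLOR_RGB2HSV).astype(int);m=((f[...,0]<6)|(f[...,0]>174))&(f[...,1]>150)&(f[...,2]>60)
    k=np.zeros(m.shape,np.float32);k[box[1]:box[3],box[0]:box[2]]=m[box[1]:box[3],box[0]:box[2]];return k
E
python3 - <<'E'
from fit import *
ims=[viewer.get_image("top"),viewer.get_image("side")]
ms=[red(ims[0],(300,170,365,235)),red(ims[1],(305,185,365,230))]
print([m.sum() for m in ms])
def cost(v,use=(0,1)):
    P=cyl(np.array([v[0],v[1],.128]),np.array([np.cos(v[2]),np.sin(v[2]),0]),.06,.012)
    return sum(1-(lambda h:np.minimum(h,ms[i]).sum()/np.maximum(h,ms[i]).sum())(hullmask(ims[i],P,6)) for i in use)
for use in((0,),(1,),(0,1)):
    best=minimize(cost,[.542,-.106,-.33],args=(use,),method="Nelder-Mead",options=dict(initial_simplex=[[.54,-.106,-.33],[.555,-.106,-.33],[.54,-.095,-.33],[.54,-.106,-.1]],maxiter=120));print(use,best.x,best.fun)
v=best.x;u=np.array([np.cos(v[2]),np.sin(v[2]),0]);w=np.array([-u[1],u[0],0]);hub=np.array([v[0],v[1],.098])+.002*u
out=[]
for im,box in zip(ims,((225,140,375,240),(290,140,370,255))):
    s=5;a=cv2.resize(im["frame"][box[1]:box[3],box[0]:box[2],::-1],None,fx=s,fy=s,interpolation=cv2.INTER_CUBIC)
    q=lambda X:((proj(im,X)+.5-np.array(box[:2]))*s).astype(int)
    for R in(.059,.073):cv2.polylines(a,[np.array([q(hub+R*(np.cos(t)*u+np.sin(t)*w)) for t in np.linspace(0,6.28,60)])],True,(0,255,0))
    cv2.polylines(a,[cv2.convexHull(np.array([q(p) for p in cyl(hub-.002*u+[0,0,.03],u,.06,.012)]))],True,(255,255,0))
    z=np.array([0,0,-.08])
    cv2.polylines(a,[np.array([q(hub+z+i*.065*u+j*w) for i,j in((-1,0),(1,0),(1,.34),(-1,.34))])],True,(0,255,255))
    out.append(a[:500])
A,B=out;B=B[:500]
c=np.hstack([A,B]);cv2.imwrite("pics/c2.png",cv2.resize(c,(798,int(500*798/c.shape[1]))))
print(hub)
E
```

```text
[np.float32(121.0), np.float32(154.0)]
(0,) [ 0.54292721 -0.10490788 -0.28696922] 0.2514275312423706
(1,) [ 0.54581487 -0.10161649 -0.34960913] 0.13924050331115723
(0, 1) [ 0.54381268 -0.10333932 -0.28769096] 0.44759613275527954
[ 0.54573048 -0.1039068   0.098     ]
```

View pics/c2.png

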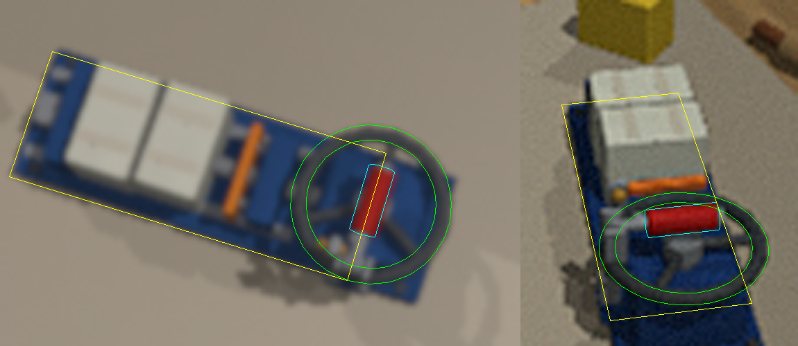

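The overlay agrees with both views: wheel hub at about (0.545,-0.104), handle yaw about -0.29 rad, hinge on the robot's side. I'm moving now.

Emit:
{"fn": "servo_tool", "kwargs": {
  "plan": [
    {"dp": [-0.89, -0.683, 0], "rotation": [0, 0, -0.075], "fingers": 0.2},
    {"dp": [-0.89, -0.683, 0], "rotation": [0, 0, -0.075], "fingers": 0.2},
    {"dp": [-0.89, -0.683, 0], "rotation": [0, 0, -0.075], "fingers": 0.2},
    {"dp": [-0.89, -0.683, 0], "rotation": [0, 0, -0.075], "fingers": 0.2},
    {"dp": [-0.89, -0.683, 0], "rotation": [0, 0, -0.075], "fingers": 0.2},
    {"dp": [-0.89, -0.683, 0], "rotation": [0, 0, -0.075], "fingers": 0.2},
    {"dp": [-0.89, -0.683, 0], "rotation": [0, 0, -0.075], "fingers": 0.2}
  ],
  "grip_force": 30
}}

```text
time: 2.08
eef_pos: [0.3902, 0.1953, 0.2135]
tool_rot: [0.145, 0.989, 0.0, 0.0]
wrist_force: [-0.6, 0.2, 0.2]
width: 0.601
gripper_force: 0.0
```

```bash
cat >> h.py <<'E'
from scipy.spatial.transform import Rotation as Rot
HUB=np.array([.5455,-.104,.098]);YAW=-.29
U=np.array([np.cos(YAW),np.sin(YAW),0]);W=np.array([-U[1],U[0],0]);Z=np.array([0,0,1.]);HINGE=HUB-.06*U+.03*Z
def rel(targets,yaw=YAW):
    s=read_state();T=Rot.from_quat(s["tool_rot"])
    D=Rot.from_matrix(np.column_stack([-U,W,-Z]))
    print("rot",np.round((T.inv()*D).as_rotvec()/np.radians(120),3),"pos",np.round(s["eef_pos"],4),"w",round(s["width"],3),"F",np.round(s["wrist_force"],1),"t",s["time"])
    for X in targets: print(np.round(T.inv().apply(np.array(X)-s["eef_pos"])/.3,3).tolist())
E
python3 - <<'E'
from h import *
c=HINGE+.06*U
rel([c+.08*Z,c+0*Z])
E
```

```text
rot [ 0.     0.    -0.001] pos [0.3902 0.1953 0.2135] w 0.601 F [-0.6  0.2  0.2] t 2.075
[-0.783, -0.807, 0.018]
[-0.783, -0.807, 0.285]
```

Emit:
{"fn": "servo_tool", "kwargs": {
  "plan": [
    {"dp": [-0.783, -0.807, 0], "rotation": [0, 0, 0], "fingers": 0.2},
    {"dp": [-0.783, -0.807, 0], "rotation": [0, 0, 0], "fingers": 0.2},
    {"dp": [-0.783, -0.807, 0], "rotation": [0, 0, 0], "fingers": 0.2},
    {"dp": [-0.783, -0.807, 0], "rotation": [0, 0, 0], "fingers": 0.2},
    {"dp": [-0.783, -0.807, 0.0], "rotation": [0, 0, 0], "fingers": 0.2},
    {"dp": [-0.783, -0.807, 0.12], "rotation": [0, 0, 0], "fingers": 0.2},
    {"dp": [-0.783, -0.807, 0.12], "rotation": [0, 0, 0], "fingers": 0.2}
  ]
}}

```text
time: 2.95
eef_pos: [0.5448, -0.1017, 0.1733]
tool_rot: [0.144, 0.99, 0.001, -0.004]
wrist_force: [-0.1, 0.6, -0.3]
width: 0.599
gripper_force: 0.0
```

Run:
```python
from h import *
rel([HINGE+.058*U-.002*Z])
snap("side","s2.png",(270,110,390,230),5)
```

```text
rot [ 0.    -0.004  0.001] pos [ 0.5448 -0.1017  0.1733] w 0.599 F [-0.1  0.6 -0.3] t 2.95
[0.001, -0.007, 0.158]
```

View pics/s2.png

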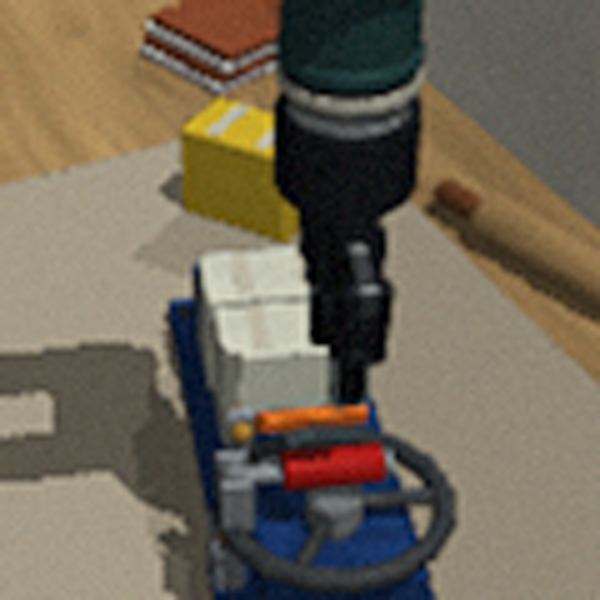

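The gripper is above the red grip (crop centre 335,465), with one finger showing at (350,370). It is lined up, so I descend and close.

Emit:
{"fn": "servo_tool", "kwargs": {
  "plan": [
    {"dp": [0, -0.005, 0.08], "rotation": [0, 0, 0], "fingers": 0.2},
    {"dp": [0, -0.005, 0.157], "rotation": [0, 0, 0], "fingers": 0.2},
    {"dp": [0, -0.005, 0.157], "rotation": [0, 0, 0], "fingers": 0.2},
    {"dp": [0, -0.005, 0.157], "rotation": [0, 0, 0], "fingers": -1},
    {"dp": [0, -0.005, 0.157], "rotation": [0, 0, 0], "fingers": -1},
    {"dp": [0, -0.005, 0.157], "rotation": [0, 0, 0], "fingers": -1},
    {"dp": [0, -0.005, 0.157], "rotation": [0, 0, 0], "fingers": -1}
  ]
}}

```text
time: 3.88
eef_pos: [0.5459, -0.1037, 0.1308]
tool_rot: [0.143, 0.99, 0.0, 0.0]
wrist_force: [-0.7, 0.6, -0.2]
width: 0.001
gripper_force: 0.0
```

Run:
```python
from h import *
g=read_state()["eef_pos"]
R=.058; h=np.radians
print("offset from grip",(g-HINGE)@np.column_stack([U,W,Z]))
o=g-HINGE-R*U
rel([HINGE+o+R*(np.cos(a)*U+np.sin(a)*Z) for a in h([10,20,30,40,50,60,70,80,86,90])])
```

```text
offset from grip [0.06025466 0.00042432 0.00279688]
rot [0.    0.    0.001] pos [ 0.5459 -0.1037  0.1308] w 0.001 F [-0.7  0.6 -0.2] t 3.875
[0.003, 0.0, -0.034]
[0.012, 0.0, -0.066]
[0.026, 0.0, -0.097]
[0.045, 0.0, -0.124]
[0.069, 0.0, -0.148]
[0.097, 0.0, -0.168]
[0.127, 0.0, -0.182]
[0.16, 0.0, -0.191]
[0.18, 0.0, -0.193]
[0.193, 0.0, -0.193]
```

Run:
```python
from h import *
a=snap("side","x.png",(290,140,370,240),5);b=snap("top","y.png",(290,150,370,250),5)
c=np.hstack([cv2.imread("pics/x.png"),cv2.imread("pics/y.png")]);cv2.imwrite("pics/c3.png",c)
s=read_state()
for im in(a,b):print(proj(im,s["eef_pos"]))
```

```text
[336.75845799 202.31970177]
[331.9255668  196.82176729]
```

View pics/c3.png

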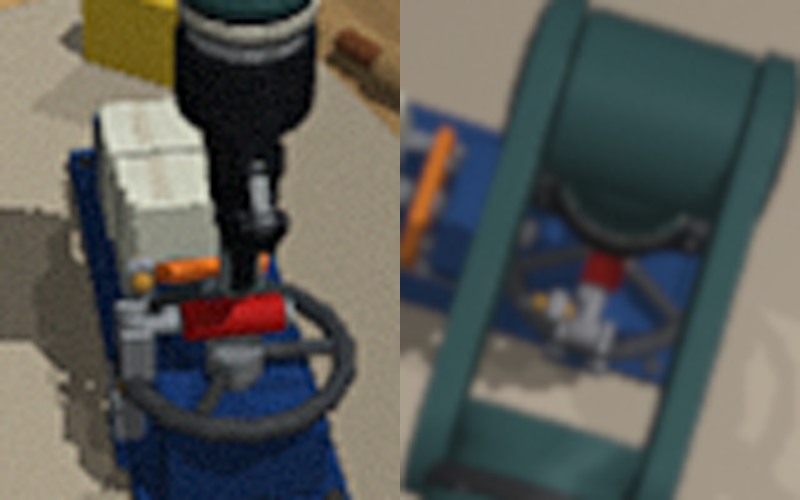

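Run:
```python
from h import *
im=viewer.get_image("side");tp=viewer.get_image("top")
print("stmt tip s2 near/far finger, side:",[proj(im,np.array([.5448,-.1017,.1633])+k*W).round(1) for k in(-.03,.03)])
s=read_state();t=s["eef_pos"]-.014*Z
print("tip now",proj(im,t),"sleeve ends",[proj(im,HINGE+k*U).round(1) for k in(.028,.088)], "top",[proj(tp,HINGE+k*U).round(1) for k in(0,.028,.088)])
# sleeve axis by triangulation: side seen row/col of red ends vs top red ends
from fit import red
for n,i,b in(("side",im,(305,185,365,230)),):
    p=np.argwhere(red(i,b)>0)[:,::-1];print(p.min(0),p.max(0),len(p))
f=im["frame"]
for r_ in range(190,212): print(r_,[tuple(int(v) for v in f[r_,c]) for c in(334,337,340)])
```

```text
stmt tip s2 near/far finger, side: [array([338.5, 199.9]), array([334.4, 187. ])]
tip now [336.6168883  205.97412234] sleeve ends [array([326. , 204.2]), array([346.1, 202. ])] top [array([326.3, 215.5]), array([328.9, 206.9]), array([334.6, 188.4])]
[324 192] [346 207] 151
190 [(38, 45, 42), (15, 15, 14), (4, 0, 9)]
191 [(56, 58, 58), (8, 9, 10), (11, 18, 19)]
192 [(60, 57, 50), (5, 0, 8), (10, 15, 17)]
193 [(55, 59, 61), (12, 14, 12), (7, 16, 17)]
194 [(45, 54, 59), (10, 16, 13), (9, 12, 20)]
195 [(50, 54, 57), (1, 2, 7), (21, 20, 26)]
196 [(58, 62, 62), (0, 1, 7), (17, 20, 19)]
197 [(55, 61, 61), (2, 4, 5), (35, 46, 44)]
198 [(39, 50, 53), (33, 34, 38), (65, 48, 48)]
199 [(62, 29, 33), (62, 32, 34), (112, 25, 23)]
200 [(78, 8, 13), (105, 15, 12), (162, 17, 21)]
201 [(82, 14, 15), (165, 33, 29), (186, 35, 31)]
202 [(80, 14, 15), (186, 36, 30), (176, 30, 26)]
203 [(73, 10, 9), (169, 32, 30), (165, 33, 30)]
204 [(96, 13, 12), (142, 19, 15), (144, 24, 21)]
205 [(122, 19, 14), (128, 17, 18), (119, 20, 16)]
206 [(107, 10, 12), (93, 12, 11), (80, 18, 19)]
207 [(71, 40, 40), (62, 48, 50), (63, 59, 61)]
208 [(58, 66, 69), (62, 70, 70), (58, 64, 64)]
209 [(98, 102, 105), (97, 98, 101), (88, 91, 96)]
210 [(118, 121, 126), (115, 122, 122), (116, 118, 120)]
211 [(107, 112, 115), (117, 120, 122), (108, 110, 112)]
```

Emit:
{"fn": "servo_tool", "kwargs": {
  "plan": [
    {"dp": [0, 0, -0.1], "rotation": [0, 0, 0], "fingers": -1},
    {"dp": [0, 0, -0.25], "rotation": [0, 0, 0], "fingers": -1},
    {"dp": [0, 0, -0.25], "rotation": [0, 0, 0], "fingers": -1},
    {"dp": [0, 0, -0.25], "rotation": [0, 0, 0], "fingers": -1}
  ]
}}

```text
time: 4.58
eef_pos: [0.5455, -0.1036, 0.205]
tool_rot: [0.143, 0.99, 0.0, -0.0]
wrist_force: [-0.0, 0.6, -0.4]
width: 0.001
gripper_force: 0.0
```

Run:
```python
from h import *
s=read_state();p=s["eef_pos"];print(p,s["width"])
box=((290,110,370,230),(290,150,370,250));o=[]
for n,b in zip(("side","top"),box):
    im=viewer.get_image(n);k=5
    a=cv2.resize(im["frame"][b[1]:b[3],b[0]:b[2],::-1],None,fx=k,fy=k,interpolation=cv2.INTER_CUBIC)
    a=cv2.convertScaleAbs(a,alpha=1.5,beta=15)
    for X,c in((p,(0,255,0)),(p-.014*Z,(0,255,255)),(HINGE+.058*U,(255,255,0)),(p+.05*Z,(255,0,255))):
        q=((proj(im,X)+.5-np.array(b[:2]))*k).astype(int);cv2.drawMarker(a,tuple(int(v) for v in q),c,cv2.MARKER_CROSS,10,1)
    o.append(cv2.copyMakeBorder(a,0,600-len(a),0,0,0))
cv2.imwrite("pics/c4.png",np.hstack(o))
```

```text
[ 0.5455113  -0.10360604  0.20502547] 0.0007810378790511838
```

View pics/c4.png

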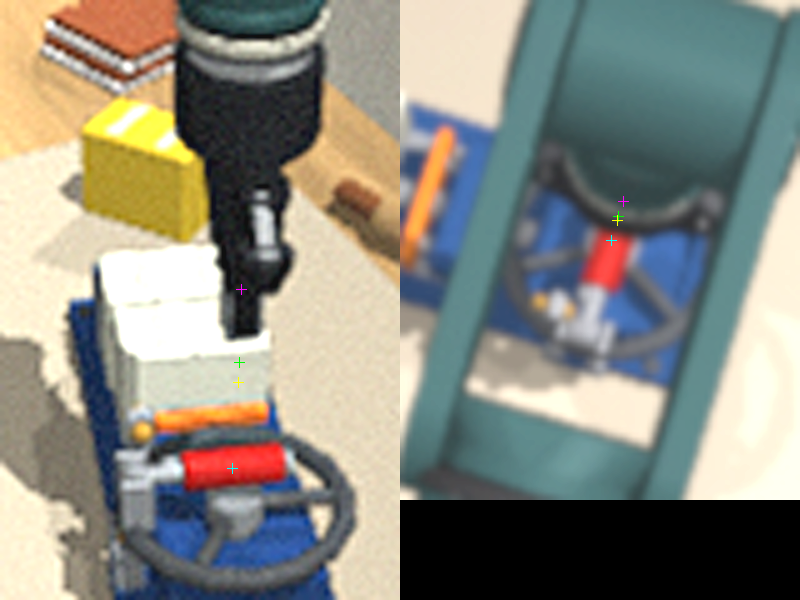

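The closed fingertips show at crop (242,335), about 9 px (33 mm) higher than the reading predicts. In the top view the xy position agrees. I'll check the robot's data before going lower.

Run:
```python
from h import *
print({k:getattr(r,k) for k in dir(r) if not k.startswith("_")})
im=viewer.get_image("side");s=read_state();p=s["eef_pos"]
for dz in(-.014,0,.01,.02,.03): print(dz,proj(im,p+dz*Z).round(1))
for dz in(.02,): print([proj(im,p+dz*Z+k*U).round(1) for k in(-.011,.011)])
f=im["frame"][:,:,:].astype(int).sum(2)
for c in(334,336,338,340,342): print(c,[int(v)//3 for v in f[160:190,c]])
```

```text
{'IKError': <class 'workcell.IKError'>, 'tcp_to_tips': 0.014}
-0.014 [336.9 186.4]
0 [337.1 182.5]
0.01 [337.1 179.7]
0.02 [337.2 176.8]
0.03 [337.3 173.8]
[array([333.3, 177.2]), array([341.1, 176.4])]
334 [1, 2, 0, 0, 38, 62, 57, 52, 43, 48, 52, 50, 61, 55, 47, 62, 113, 151, 181, 201, 171, 125, 135, 132, 135, 131, 131, 133, 132, 130]
336 [14, 18, 16, 9, 5, 17, 0, 0, 10, 19, 35, 39, 35, 37, 31, 27, 14, 24, 112, 182, 165, 123, 131, 134, 132, 130, 128, 136, 132, 134]
338 [31, 26, 19, 10, 14, 7, 7, 15, 13, 10, 14, 8, 9, 7, 15, 5, 7, 10, 143, 192, 155, 122, 130, 128, 126, 127, 134, 129, 131, 132]
340 [21, 33, 30, 16, 10, 1, 18, 6, 16, 8, 2, 0, 7, 12, 8, 4, 0, 35, 158, 186, 141, 129, 126, 128, 133, 128, 134, 130, 132, 129]
342 [67, 77, 55, 34, 22, 19, 13, 3, 17, 67, 105, 104, 104, 104, 97, 105, 150, 172, 190, 174, 130, 126, 132, 132, 132, 129, 134, 132, 130, 135]
```

Emit:
{"fn": "servo_tool", "kwargs": {
  "plan": [
    {"dp": [0, 0, 0.13], "rotation": [0, 0, 0], "fingers": 0.2},
    {"dp": [0, 0, 0.24], "rotation": [0, 0, 0], "fingers": 0.2},
    {"dp": [0, 0, 0.27], "rotation": [0, 0, 0], "fingers": 0.2},
    {"dp": [0, 0, 0.28], "rotation": [0, 0, 0], "fingers": 0.2},
    {"dp": [0, 0, 0.29], "rotation": [0, 0, 0], "fingers": 0.2},
    {"dp": [0, 0, 0.3], "rotation": [0, 0, 0], "fingers": 0.2}
  ]
}}

```text
time: 5.48
eef_pos: [0.5465, -0.1038, 0.1167]
tool_rot: [0.143, 0.99, -0.0, 0.001]
wrist_force: [0.5, -0.4, -0.6]
width: 0.603
gripper_force: 0.0
```

Emit:
{"fn": "servo_tool", "kwargs": {
  "plan": [
    {"dp": [0, 0, 0.015], "rotation": [0, 0, 0], "fingers": 0.2},
    {"dp": [0, 0, 0.025], "rotation": [0, 0, 0], "fingers": 0.2}
  ]
}}

```text
time: 5.72
eef_pos: [0.5457, -0.1036, 0.1077]
tool_rot: [0.143, 0.99, 0.0, 0.0]
wrist_force: [0.4, 1.4, 0.2]
width: 0.603
gripper_force: 0.0
```

Run:
```python
from h import *
im=viewer.get_image("side");s=read_state();p=s["eef_pos"];print(p,s["wrist_force"])
for k in(-.03,.03): print([proj(im,p+dz*Z+k*W).round(1) for dz in(-.008,.024)])
for r_ in range(184,212,2): print(r_,[tuple(int(v) for v in im["frame"][r_,c]) for c in(331,334,337,340,343)])
```

```text
[ 0.54533822 -0.10351539  0.10717152] [ 0.75924986 -0.47932255 -0.25895202]
[array([338.4, 217. ]), array([338.7, 208.8])]
[array([334.4, 203.9]), array([334.7, 195.7])]
184 [(51, 55, 51), (8, 8, 13), (3, 11, 12), (46, 47, 47), (47, 52, 55)]
186 [(132, 133, 123), (6, 3, 6), (8, 14, 10), (25, 24, 27), (58, 62, 66)]
188 [(117, 120, 108), (6, 6, 8), (3, 7, 0), (44, 46, 46), (112, 119, 119)]
190 [(115, 120, 116), (19, 22, 24), (14, 10, 15), (11, 10, 18), (41, 45, 45)]
192 [(183, 94, 39), (13, 12, 14), (0, 4, 5), (11, 9, 15), (35, 38, 40)]
194 [(119, 59, 26), (8, 10, 12), (0, 3, 7), (12, 15, 10), (24, 27, 28)]
196 [(23, 34, 39), (16, 14, 16), (9, 17, 16), (20, 19, 22), (16, 20, 14)]
198 [(29, 37, 36), (41, 52, 54), (16, 15, 16), (12, 19, 21), (5, 6, 4)]
200 [(58, 10, 13), (91, 12, 11), (3, 9, 13), (17, 18, 24), (14, 18, 22)]
202 [(80, 10, 9), (140, 23, 20), (36, 43, 48), (14, 15, 15), (87, 39, 39)]
204 [(83, 12, 15), (82, 4, 5), (44, 51, 51), (7, 16, 15), (103, 59, 57)]
206 [(76, 3, 8), (77, 3, 2), (47, 53, 52), (15, 14, 14), (75, 67, 70)]
208 [(42, 38, 46), (62, 66, 66), (42, 46, 46), (10, 11, 14), (58, 66, 78)]
210 [(38, 47, 55), (51, 54, 55), (56, 56, 58), (126, 128, 131), (65, 66, 63)]
```

Emit:
{"fn": "servo_tool", "kwargs": {
  "plan": [
    {"dp": [0, 0, 0.015], "rotation": [0, 0, 0], "fingers": 0.2},
    {"dp": [0, 0, 0.03], "rotation": [0, 0, 0], "fingers": 0.2},
    {"dp": [0, 0, 0.043], "rotation": [0, 0, 0], "fingers": 0.2}
  ]
}}

```text
time: 6.15
eef_pos: [0.5455, -0.1036, 0.0945]
tool_rot: [0.143, 0.99, 0.0, -0.0]
wrist_force: [0.5, 0.2, -1.3]
width: 0.601
gripper_force: 0.0
```

Emit:
{"fn": "servo_tool", "kwargs": {
  "plan": [
    {"dp": [0, 0, 0.004], "rotation": [0, 0, 0], "fingers": -1},
    {"dp": [0, 0, 0.004], "rotation": [0, 0, 0], "fingers": -1},
    {"dp": [0, 0, 0.004], "rotation": [0, 0, 0], "fingers": -1}
  ]
}}

```text
time: 6.52
eef_pos: [0.5454, -0.1048, 0.0937]
tool_rot: [0.144, 0.99, -0.001, -0.0]
wrist_force: [-1.0, -4.3, -1.2]
width: 0.269
gripper_force: 29.4
```

Run:
```python
from h import *
g=read_state()["eef_pos"];R=.058
print("offset",(g-HINGE)@np.column_stack([U,W,Z]))
rel([g-R*U+R*(np.cos(a)*U+np.sin(a)*Z) for a in np.radians([10,20,30,40,50,60,70,80,86,90])])
```

```text
offset [ 0.06009378 -0.00082559 -0.03428894]
rot [-0.001  0.     0.001] pos [ 0.5454 -0.1048  0.0937] w 0.269 F [-1.  -4.3 -1.2] t 6.525
[0.003, -0.0, -0.034]
[0.012, -0.0, -0.066]
[0.026, -0.0, -0.097]
[0.045, -0.0, -0.124]
[0.069, -0.0, -0.148]
[0.097, -0.0, -0.167]
[0.127, -0.0, -0.182]
[0.16, -0.0, -0.19]
[0.18, -0.0, -0.193]
[0.193, -0.0, -0.193]
```

Gripped: the 23 mm opening matches the sleeve. Now I swing it up along the arc.

Emit:
{"fn": "servo_tool", "kwargs": {
  "plan": [
    {"dp": [0.003, 0, -0.034], "rotation": [0, 0, 0], "fingers": -1},
    {"dp": [0.012, 0, -0.066], "rotation": [0, 0, 0], "fingers": -1},
    {"dp": [0.026, 0, -0.097], "rotation": [0, 0, 0], "fingers": -1},
    {"dp": [0.045, 0, -0.124], "rotation": [0, 0, 0], "fingers": -1},
    {"dp": [0.045, 0, -0.124], "rotation": [0, 0, 0], "fingers": -1}
  ]
}}

```text
time: 7.15
eef_pos: [0.5316, -0.1006, 0.1303]
tool_rot: [0.144, 0.99, -0.001, -0.001]
wrist_force: [-1.5, -5.2, -3.2]
width: 0.268
gripper_force: 30.2
```

```bash
cat >> h.py <<'E'
G0=np.array([.5454,-.1048,.0937])
def arc(deg,R=.058): return [G0-R*U+R*(np.cos(a)*U+np.sin(a)*Z) for a in np.radians(deg)]
E
python3 - <<'E'
from fit import *
rel(arc([50,60,70,80,86,90,93]))
im=viewer.get_image("side");p=np.argwhere(red(im,(290,150,370,235))>0)[:,::-1];print(len(p),cv2.minAreaRect(p.astype(np.float32)))
for a in(0,30,40):
    d=np.cos(np.radians(a))*U+np.sin(np.radians(a))*Z;print(a,proj(im,HINGE+.028*d),proj(im,HINGE+.088*d))
E
```

```text
rot [-0.001 -0.001  0.001] pos [ 0.5316 -0.1006  0.1303] w 0.268 F [-1.5 -5.2 -3.2] t 7.15
[0.021, -0.0, -0.026]
[0.049, -0.0, -0.045]
[0.079, -0.0, -0.06]
[0.112, -0.0, -0.068]
[0.132, -0.0, -0.071]
[0.145, -0.0, -0.071]
[0.156, -0.0, -0.071]
57 ((332.60345458984375, 195.7586212158203), (7.427813529968262, 20.240793228149414), 68.19859313964844)
0 [326.01417029 204.22951405] [346.05341639 201.98210081]
30 [324.76573077 200.70888276] [342.63883275 190.72116611]
40 [323.81716002 199.75719131] [339.75789633 187.58996056]
```

Emit:
{"fn": "servo_tool", "kwargs": {
  "plan": [
    {"dp": [0.021, 0, -0.026], "rotation": [0, 0, 0], "fingers": -1},
    {"dp": [0.049, 0, -0.045], "rotation": [0, 0, 0], "fingers": -1},
    {"dp": [0.079, 0, -0.06], "rotation": [0, 0, 0], "fingers": -1},
    {"dp": [0.112, 0, -0.068], "rotation": [0, 0, 0], "fingers": -1},
    {"dp": [0.132, 0, -0.071], "rotation": [0, 0, 0], "fingers": -1},
    {"dp": [0.15, 0, -0.071], "rotation": [0, 0, 0], "fingers": -1},
    {"dp": [0.155, 0, -0.071], "rotation": [0, 0, 0], "fingers": -1},
    {"dp": [0.155, 0, -0.071], "rotation": [0, 0, 0], "fingers": -1}
  ]
}}

```text
time: 8.2
eef_pos: [0.4899, -0.0879, 0.1538]
tool_rot: [0.144, 0.99, -0.001, 0.003]
wrist_force: [2.3, -5.3, 0.0]
width: 0.263
gripper_force: 29.5
```

```bash
cat >> fit.py <<'E'
def redinfo(n="side",box=(270,120,380,235)):
    im=viewer.get_image(n);p=np.argwhere(red(im,box)>0)[:,::-1];print(n,len(p),cv2.minAreaRect(p.astype(np.float32)),p.min(0),p.max(0));return im
E
python3 - <<'E'
from fit import *
rel(arc([90]))
im=redinfo()
for a in(60,80,90):
    d=np.cos(np.radians(a))*U+np.sin(np.radians(a))*Z;print(a,proj(im,HINGE+.028*d),proj(im,HINGE+.088*d))
E
```

```text
rot [-0.001  0.003  0.001] pos [ 0.4899 -0.0879  0.1538] w 0.263 F [ 2.3 -5.3  0. ] t 8.2
[-0.0, -0.001, 0.007]
side 40 ((327.5647277832031, 194.84117126464844), (19.306812286376953, 18.76448631286621), 40.601295471191406) [317 182] [341 199]
60 [321.27288549 198.37460501] [331.77036273 182.94091652]
80 [318.13291374 197.82872761] [321.65575004 181.01201507]
90 [316.45978004 197.89800107] [316.21026354 181.19345268]
```

Emit:
{"fn": "servo_tool", "kwargs": {
  "plan": [
    {"dp": [0.015, 0, 0], "rotation": [0, 0, 0], "fingers": -1},
    {"dp": [0.015, 0, 0], "rotation": [0, 0, 0], "fingers": -1}
  ]
}}

```text
time: 8.5
eef_pos: [0.4853, -0.0863, 0.154]
tool_rot: [0.144, 0.99, -0.001, 0.003]
wrist_force: [1.7, -3.2, 2.6]
width: 0.261
gripper_force: 29.4
```

Emit:
{"fn": "servo_tool", "kwargs": {
  "plan": [
    {"dp": [-0.015, 0, 0], "rotation": [0, 0, 0], "fingers": 0.2},
    {"dp": [-0.015, 0, 0], "rotation": [0, 0, 0], "fingers": 0.2},
    {"dp": [-0.015, 0, 0], "rotation": [0, 0, 0], "fingers": 0.2},
    {"dp": [-0.015, 0, -0.12], "rotation": [0, 0, 0], "fingers": 0.2},
    {"dp": [-0.015, 0, -0.26], "rotation": [0, 0, 0], "fingers": 0.2},
    {"dp": [-0.015, 0, -0.26], "rotation": [0, 0, 0], "fingers": 0.2}
  ]
}}

```text
time: 9.25
eef_pos: [0.4899, -0.0867, 0.2345]
tool_rot: [0.143, 0.99, -0.0, 0.004]
wrist_force: [-0.2, -0.3, 1.1]
width: 0.599
gripper_force: 0.0
```

Run:
```python
from fit import *
rel([HINGE])
ims=[redinfo("side"),redinfo("top",(300,170,365,235))]
bx=((270,120,350,235),(290,150,370,250));o=[]
for im,b in zip(ims,bx):
    a=cv2.convertScaleAbs(cv2.resize(im["frame"][b[1]:b[3],b[0]:b[2],::-1],None,fx=5,fy=5,interpolation=cv2.INTER_CUBIC),alpha=1.4)
    for h in(.028,.088):
        q=((proj(im,HINGE+h*Z)+.5-np.array(b[:2]))*5).astype(int);cv2.drawMarker(a,tuple(int(v) for v in q),(0,255,0),cv2.MARKER_CROSS,10,1)
    o.append(cv2.copyMakeBorder(a,0,575-len(a),0,0,0))
cv2.imwrite("pics/c5.png",np.hstack(o))
```

```text
rot [0.    0.004 0.001] pos [ 0.4899 -0.0867  0.2345] w 0.599 F [-0.2 -0.3  1.1] t 9.25
[0.009, -0.002, 0.355]
side 122 ((316.1416015625, 190.12391662597656), (17.82709312438965, 7.184051990509033), 86.18592071533203) [312 181] [320 199]Traceback (most recent call last):
  File "<stdin>", line 3, in <module>
  File "fit.py", line 13, in redinfo
    im=viewer.get_image(n);p=np.argwhere(red(im,box)>0)[:,::-1];print(n,len(p),cv2.minAreaRect(p.astype(np.float32)),p.min(0),p.max(0));return im
                                                                                                                     ~~~~~^^^
    return umr_minimum(a, axis, None, out, keepdims, initial, where)
ValueError: zero-size array to reduction operation minimum which has no identity
```

The handle stands by itself after release: in the side view its red grip is vertical at (316,190), where a 90° handle was predicted. I regrip it.

Emit:
{"fn": "servo_tool", "kwargs": {
  "plan": [
    {"dp": [0.008, -0.001, 0.12], "rotation": [0, -0.003, 0], "fingers": 0.2},
    {"dp": [0.008, -0.001, 0.24], "rotation": [0, -0.003, 0], "fingers": 0.2},
    {"dp": [0.008, -0.001, 0.255], "rotation": [0, -0.003, 0], "fingers": 0.2},
    {"dp": [0.008, -0.001, 0.255], "rotation": [0, -0.003, 0], "fingers": -1},
    {"dp": [0.008, -0.001, 0.255], "rotation": [0, -0.003, 0], "fingers": -1},
    {"dp": [0.008, -0.001, 0.255], "rotation": [0, -0.003, 0], "fingers": -1}
  ]
}}

```text
time: 10.1
eef_pos: [0.4864, -0.0864, 0.1549]
tool_rot: [0.143, 0.99, -0.001, 0.004]
wrist_force: [-0.6, -0.7, 0.5]
width: 0.273
gripper_force: 30.2
```

```bash
cat >> fit.py <<'E'
def track(k=1):
    im=viewer.get_image("top");f=im["frame"].astype(float);o=np.clip(f[...,0]-f[...,2]-70,0,60)*(f[...,1]<.75*f[...,0])*(f[...,1]>.35*f[...,0])
    m=np.zeros_like(o);m[150:225,235:318]=o[150:225,235:318];r,c=np.nonzero(m);w=m[r,c]
    ctr=np.array([(c*w).sum(),(r*w).sum()])/w.sum();P=onz(im,ctr,.07);pw=(P-HUB)@W
    # white/dark profile along bed centre line at z=.098 (mould tops)
    ss=np.arange(.06,.30,.002);g=f.sum(2)/3
    prof=np.zeros(len(ss))
    for lat in np.linspace(-.03,.03,13):
        pts=np.array([proj(im,HUB+lat*U+s*W) for s in ss],np.float32)
        prof+=cv2.remap(g.astype(np.float32),pts[:,0].copy(),pts[:,1].copy(),cv2.INTER_LINEAR).ravel()/13
    s=read_state();d=s["eef_pos"]-HUB;ph=np.arctan2(d@W,-d@U)
    print("n",len(w),"W",round(w.sum()),"pad_w mm",round(pw*1e3,2),"phi",round(ph,3),"rad",round(np.hypot(d@W,d@U)*1e3,1),"F",np.round(s["wrist_force"],1),"t",s["time"],"z",round(s["eef_pos"][2],4),"w",round(s["width"],3))
    return ss,prof
E
python3 - <<'E'
from fit import *
ss,p=track();print([(int(round(a*1e3)),int(v)) for a,v in zip(ss,p)])
E
```

```text
n 102 W 4448 pad_w mm 122.77 phi -0.001 rad 61.7 F [ 0.3 -0.8  0.8] t 10.15 z 0.155 w 0.272
[(60, 52), (62, 60), (64, 67), (66, 71), (68, 71), (70, 71), (72, 71), (74, 71), (76, 71), (78, 71), (80, 69), (82, 65), (84, 59), (86, 53), (88, 51), (90, 54), (92, 61), (94, 66), (96, 69), (98, 69), (100, 68), (102, 66), (104, 63), (106, 62), (108, 64), (110, 70), (112, 77), (114, 87), (116, 96), (118, 105), (120, 109), (122, 107), (124, 99), (126, 86), (128, 74), (130, 67), (132, 67), (134, 69), (136, 71), (138, 73), (140, 78), (142, 84), (144, 92), (146, 99), (148, 107), (150, 119), (152, 136), (154, 155), (156, 169), (158, 175), (160, 177), (162, 177), (164, 177), (166, 177), (168, 177), (170, 177), (172, 176), (174, 176), (176, 176), (178, 176), (180, 176), (182, 175), (184, 175), (186, 175), (188, 176), (190, 176), (192, 175), (194, 175), (196, 175), (198, 175), (200, 175), (202, 175), (204, 174), (206, 171), (208, 161), (210, 143), (212, 121), (214, 110), (216, 118), (218, 137), (220, 158), (222, 170), (224, 176), (226, 177), (228, 177), (230, 176), (232, 176), (234, 176), (236, 176), (238, 176), (240, 176), (242, 175), (244, 175), (246, 175), (248, 175), (250, 175), (252, 175), (254, 174), (256, 174), (258, 174), (260, 174), (262, 175), (264, 175), (266, 175), (268, 175), (270, 173), (272, 168), (274, 156), (276, 133), (278, 102), (280, 77), (282, 66), (284, 65), (286, 67), (288, 68), (290, 68), (292, 68), (294, 68), (296, 69), (298, 71)]
```

Emit:
{"fn": "servo_tool", "kwargs": {
  "plan": [
    {"dp": [-0.006, 0.05, 0], "rotation": [0, 0, 0], "fingers": -1},
    {"dp": [-0.024, 0.096, 0], "rotation": [0, 0, 0], "fingers": -1},
    {"dp": [-0.054, 0.136, 0], "rotation": [0, 0, 0], "fingers": -1},
    {"dp": [-0.092, 0.168, 0], "rotation": [0, 0, 0], "fingers": -1}
  ]
}}

```text
time: 10.65
eef_pos: [0.5275, -0.0468, 0.1549]
tool_rot: [0.143, 0.99, -0.002, 0.004]
wrist_force: [-1.7, -7.8, 2.3]
width: 0.273
gripper_force: 30.8
```

```bash
cat >> fit.py <<'E'
def crank(phis,C=HUB,R=.06):
    rel([np.r_[(C+R*(-np.cos(p)*U+np.sin(p)*W))[:2],.155] for p in phis])
E
python3 - <<'E'
from fit import *
ss,p=track();crank([1.25,1.5,1.75,2,2.25,2.5,2.75,3.0]);redinfo()
E
```

```text
n 0 W 0 pad_w mm nan phi 1.017 rad 59.8 F [ 2.3 -5.4  0.2] t 10.7 z 0.155 w 0.28
rot [-0.001  0.006  0.001] pos [ 0.5299 -0.0463  0.155 ] w 0.28 F [ 2.3 -5.4  0.2] t 10.7
[-0.042, 0.02, 0.0]
[-0.091, 0.03, 0.001]
[-0.141, 0.027, 0.002]
[-0.188, 0.012, 0.002]
[-0.23, -0.015, 0.003]
[-0.265, -0.051, 0.003]
[-0.289, -0.094, 0.004]
[-0.302, -0.142, 0.004]
side 11 ((324.1538391113281, 186.26922607421875), (1.7650452852249146, 6.079599857330322), 78.69007110595703) [321 185] [327 187]fit.py:17: RuntimeWarning: invalid value encountered in divide
  ctr=np.array([(c*w).sum(),(r*w).sum()])/w.sum();P=onz(im,ctr,.07);pw=(P-HUB)@W
```

Turning works. I continue to 3 rad.

Emit:
{"fn": "servo_tool", "kwargs": {
  "plan": [
    {"dp": [-0.042, 0.02, 0], "rotation": [0, -0.004, 0], "fingers": -1},
    {"dp": [-0.091, 0.03, 0], "rotation": [0, -0.004, 0], "fingers": -1},
    {"dp": [-0.141, 0.027, 0], "rotation": [0, -0.004, 0], "fingers": -1},
    {"dp": [-0.188, 0.012, 0], "rotation": [0, -0.004, 0], "fingers": -1},
    {"dp": [-0.23, -0.015, 0], "rotation": [0, -0.004, 0], "fingers": -1},
    {"dp": [-0.265, -0.051, 0], "rotation": [0, -0.004, 0], "fingers": -1},
    {"dp": [-0.289, -0.094, 0], "rotation": [0, -0.004, 0], "fingers": -1},
    {"dp": [-0.302, -0.142, 0], "rotation": [0, -0.004, 0], "fingers": -1}
  ]
}}

```text
time: 11.75
eef_pos: [0.6029, -0.1117, 0.1549]
tool_rot: [0.143, 0.99, 0.0, 0.009]
wrist_force: [1.6, 3.4, 4.3]
width: 0.271
gripper_force: 30.8
```

Run:
```python
from fit import *
ss,p=track();crank([3.25,3.5,3.75,4,4.25,4.5,4.75,5.0])
```

```text
n 59 W 1121 pad_w mm 139.7 phi 3.045 rad 58.0 F [ 3.2 -0.8  2.4] t 11.8 z 0.1549 w 0.271
rot [-0.001  0.009  0.001] pos [ 0.6024 -0.1151  0.1549] w 0.271 F [ 3.2 -0.8  2.4] t 11.8
[-0.006, -0.04, 0.0]
[0.005, -0.089, -0.0]
[0.028, -0.133, -0.0]
[0.062, -0.17, -0.001]
[0.103, -0.198, -0.002]
[0.15, -0.214, -0.003]
[0.2, -0.218, -0.003]
[0.249, -0.21, -0.004]
```

Emit:
{"fn": "servo_tool", "kwargs": {
  "plan": [
    {"dp": [0, -0.04, 0], "rotation": [0, 0.009, 0], "fingers": -1},
    {"dp": [0.011, -0.089, 0], "rotation": [0, 0.009, 0], "fingers": -1},
    {"dp": [0.034, -0.133, 0], "rotation": [0, 0.009, 0], "fingers": -1},
    {"dp": [0.068, -0.17, 0], "rotation": [0, 0.009, 0], "fingers": -1},
    {"dp": [0.109, -0.198, 0], "rotation": [0, 0.009, 0], "fingers": -1},
    {"dp": [0.156, -0.214, 0], "rotation": [0, 0.009, 0], "fingers": -1},
    {"dp": [0.206, -0.218, 0], "rotation": [0, 0.009, 0], "fingers": -1},
    {"dp": [0.255, -0.21, 0], "rotation": [0, 0.009, 0], "fingers": -1}
  ]
}}

```text
time: 12.8
eef_pos: [0.5107, -0.1553, 0.1549]
tool_rot: [0.145, 0.989, -0.003, 0.001]
wrist_force: [2.1, -5.2, 4.5]
width: 0.272
gripper_force: 31.1
```

```bash
sed -i 's/^HUB=.*/YAW=-.29;HUB=np.array([.5455,-.104,.098])-.0018*np.array([np.cos(YAW),np.sin(YAW),0])/' h.py
python3 - <<'E'
from fit import *
ss,p=track();crank([5,5.25,5.5,5.75,6,6.25,6.5]);print([(int(round(a*1e3)),int(v)) for a,v in zip(ss,p)][::2])
E
```

```text
n 97 W 4214 pad_w mm 151.11 phi -1.247 rad 61.3 F [-4.1 -5.   9. ] t 12.85 z 0.1548 w 0.275
rot [-0.002 -0.001 -0.   ] pos [ 0.5085 -0.1536  0.1548] w 0.275 F [-4.1 -5.   9. ] t 12.85
[-0.008, 0.002, -0.001]
[0.037, 0.022, -0.001]
[0.077, 0.052, -0.001]
[0.107, 0.092, -0.001]
[0.127, 0.138, -0.001]
[0.135, 0.187, -0.001]
[0.13, 0.237, -0.002]
[(60, 69), (64, 66), (68, 63), (72, 67), (76, 70), (80, 70), (84, 72), (88, 77), (92, 80), (96, 79), (100, 78), (104, 70), (108, 63), (112, 69), (116, 72), (120, 72), (124, 71), (128, 70), (132, 65), (136, 65), (140, 76), (144, 92), (148, 105), (152, 107), (156, 126), (160, 165), (164, 180), (168, 181), (172, 180), (176, 180), (180, 180), (184, 180), (188, 180), (192, 179), (196, 179), (200, 179), (204, 179), (208, 179), (212, 173), (216, 155), (220, 164), (224, 180), (228, 181), (232, 180), (236, 180), (240, 180), (244, 179), (248, 179), (252, 179), (256, 178), (260, 178), (264, 179), (268, 179), (272, 173), (276, 136), (280, 79), (284, 66), (288, 69), (292, 70), (296, 69)]
```

Emit:
{"fn": "servo_tool", "kwargs": {
  "plan": [
    {"dp": [0.037, 0.022, 0], "rotation": [0, 0, 0], "fingers": -1},
    {"dp": [0.077, 0.052, 0], "rotation": [0, 0, 0], "fingers": -1},
    {"dp": [0.077, 0.052, 0], "rotation": [0, 0, 0], "fingers": -1}
  ]
}}

```text
time: 13.22
eef_pos: [0.4904, -0.1315, 0.1548]
tool_rot: [0.144, 0.99, -0.002, -0.003]
wrist_force: [-5.7, -1.7, 9.7]
width: 0.275
gripper_force: 31.5
```

```bash
cat >> fit.py <<'E'
def meas():
    ss,p=track();f=lambda a,b,lv,up:next((ss[i]+(.002*(lv-p[i])/(p[i+1]-p[i])) for i in range(len(ss)-1) if a<ss[i]<b and ((p[i]<lv<=p[i+1]) if up else (p[i]>=lv>p[i+1]))),np.nan)
    k=(ss>.20)&(ss<.245);i=np.argmin(np.where(k,p,999));print("B edge %.1f  seam %.0f depth %.0f  A far edge %.1f"%(1e3*f(.14,.2,140,True),1e3*ss[i],p[i],1e3*f(.262,.3,130,False)))
E
python3 - <<'E'
from fit import *
meas();meas();crank([5.5,5.75,6,6.25,6.5,6.75,7])
E
```

```text
n 98 W 4193 pad_w mm 153.42 phi -0.773 rad 60.3 F [-6.1 -1.8  9.5] t 13.275 z 0.1548 w 0.273
B edge 159.8  seam 220 depth 158  A far edge 278.2
n 99 W 4192 pad_w mm 153.42 phi -0.773 rad 60.3 F [-4.9 -1.3  9.3] t 13.325 z 0.1548 w 0.271
B edge 159.8  seam 220 depth 158  A far edge 278.2
rot [-0.002 -0.003  0.   ] pos [ 0.4904 -0.1315  0.1548] w 0.271 F [-4.9 -1.3  9.3] t 13.325
[-0.002, -0.001, -0.001]
[0.028, 0.039, -0.001]
[0.048, 0.085, -0.001]
[0.056, 0.134, -0.001]
[0.051, 0.183, -0.001]
[0.035, 0.23, -0.002]
[0.007, 0.272, -0.002]
```

Emit:
{"fn": "servo_tool", "kwargs": {
  "plan": [
    {"dp": [0.028, 0.039, 0], "rotation": [0, 0, 0], "fingers": -1},
    {"dp": [0.028, 0.039, 0], "rotation": [0, 0, 0], "fingers": -1}
  ]
}}

```text
time: 13.58
eef_pos: [0.4857, -0.1176, 0.1548]
tool_rot: [0.144, 0.99, -0.002, -0.003]
wrist_force: [-5.5, -2.1, 10.0]
width: 0.27
gripper_force: 31.6
```

Run:
```python
from fit import *
meas();crank([5.75,6,6.25,6.5,6.75,7])
```

```text
n 98 W 4226 pad_w mm 153.82 phi -0.528 rad 59.8 F [-8.3 -2.2  8.9] t 13.625 z 0.1548 w 0.269
B edge 160.3  seam 220 depth 156  A far edge 278.5
rot [-0.002 -0.003  0.   ] pos [ 0.4857 -0.1176  0.1548] w 0.269 F [-8.3 -2.2  8.9] t 13.625
[0.0, -0.001, -0.001]
[0.02, 0.045, -0.001]
[0.028, 0.094, -0.001]
[0.023, 0.144, -0.001]
[0.006, 0.19, -0.001]
[-0.022, 0.232, -0.002]
```

Emit:
{"fn": "servo_tool", "kwargs": {
  "plan": [
    {"dp": [0.02, 0.046, 0], "rotation": [0, 0, 0], "fingers": -1},
    {"dp": [0.02, 0.046, 0], "rotation": [0, 0, 0], "fingers": -1}
  ]
}}

```text
time: 13.88
eef_pos: [0.4843, -0.1019, 0.1548]
tool_rot: [0.144, 0.99, -0.001, -0.003]
wrist_force: [-4.8, -0.3, 9.4]
width: 0.271
gripper_force: 31.6
```

Run:
```python
from fit import *
meas();crank([6,6.25,6.5,6.75,7])
```

```text
n 99 W 4205 pad_w mm 153.82 phi -0.264 rad 59.5 F [-5.3 -0.2  9.3] t 13.925 z 0.1548 w 0.272
B edge 160.4  seam 220 depth 156  A far edge 278.5
rot [-0.001 -0.003  0.001] pos [ 0.4843 -0.1019  0.1548] w 0.272 F [-5.3 -0.2  9.3] t 13.925
[0.001, -0.004, -0.001]
[0.008, 0.045, -0.001]
[0.004, 0.095, -0.001]
[-0.013, 0.142, -0.001]
[-0.041, 0.183, -0.001]
```

Run:
```python
from fit import *
im=viewer.get_image("top");b=(225,140,375,240)
a=cv2.resize(im["frame"][b[1]:b[3],b[0]:b[2],::-1],None,fx=5,fy=5,interpolation=cv2.INTER_CUBIC)
M=cv2.imread("pics/t1.png");o=[]
z0=.06
for A in(M,a):  # rectify bed plane z=.06: 0.4mm/px
    src=[];dst=[]
    for s,l in((.04,-.075),(.04,.075),(.30,-.075),(.30,.075)):
        src.append((proj(im,np.r_[(HUB+.0018*U+s*W+l*U)[:2],z0])+.5-np.array(b[:2]))*5);dst.append(((s-.04)*3000,(l+.075)*1900))
    o.append(cv2.convertScaleAbs(cv2.warpPerspective(A,cv2.getPerspectiveTransform(np.float32(src),np.float32(dst)),(780,285)),alpha=1.6))
cv2.imwrite("pics/c6.png",np.vstack(o))
```

```text
(no output)
```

View pics/c6.png

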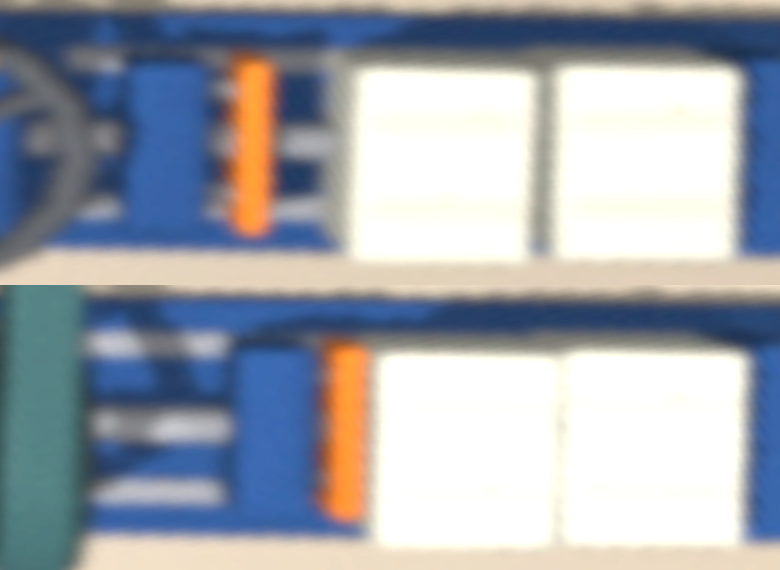

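The rectified views (before above, now below, 3 px/mm) show the jaw-to-pad gap shrunk from about 25 px (206→231) to 9 px (313→322). That is about 5 mm of spring travel. The seam at x≈560 is closed and the halves are against the stop, so I release.

Emit:
{"fn": "servo_tool", "kwargs": {
  "plan": [
    {"dp": [0, 0, 0], "rotation": [0, 0, 0], "fingers": 0.2},
    {"dp": [0, 0, 0], "rotation": [0, 0, 0], "fingers": 0.2},
    {"dp": [0, 0, 0], "rotation": [0, 0, 0], "fingers": 0.2},
    {"dp": [0, 0, -0.12], "rotation": [0, 0, 0], "fingers": 0.2},
    {"dp": [0, 0, -0.3], "rotation": [0, 0, 0], "fingers": 0.2},
    {"dp": [0, 0, -0.45], "rotation": [0, 0, 0], "fingers": 0.2},
    {"dp": [0, 0, -0.45], "rotation": [0, 0, 0], "fingers": 0.2}
  ]
}}

```text
time: 14.85
eef_pos: [0.4881, -0.1016, 0.2933]
tool_rot: [0.143, 0.99, -0.0, 0.003]
wrist_force: [-0.0, 0.0, -0.3]
width: 0.596
gripper_force: 0.0
```

Run:
```python
from fit import *
meas();im=redinfo();p=6.02;H=HUB+.03*Z+.06*(-np.cos(p)*U+np.sin(p)*W);print(proj(im,H+.058*Z))
im2=viewer.get_image("top");b=(285,115,365,235);o=[]
for i,b in((im,(275,115,355,235)),(im2,(225,140,305,240))):
    a=cv2.convertScaleAbs(cv2.resize(i["frame"][b[1]:b[3],b[0]:b[2],::-1],None,fx=5,fy=5,interpolation=cv2.INTER_CUBIC),alpha=1.4);o.append(cv2.copyMakeBorder(a,0,600-len(a),0,0,0))
cv2.imwrite("pics/c7.png",np.hstack(o))
```

```text
n 99 W 4329 pad_w mm 153.81 phi -0.253 rad 56.7 F [-0.1  0.3 -0.6] t 14.9 z 0.2903 w 0.598
B edge 160.1  seam 220 depth 159  A far edge 278.6
side 126 ((317.5, 193.0), (18.0, 7.0), 90.0) [314 184] [321 202]
[317.30550227 193.11319278]
```

View pics/c7.png

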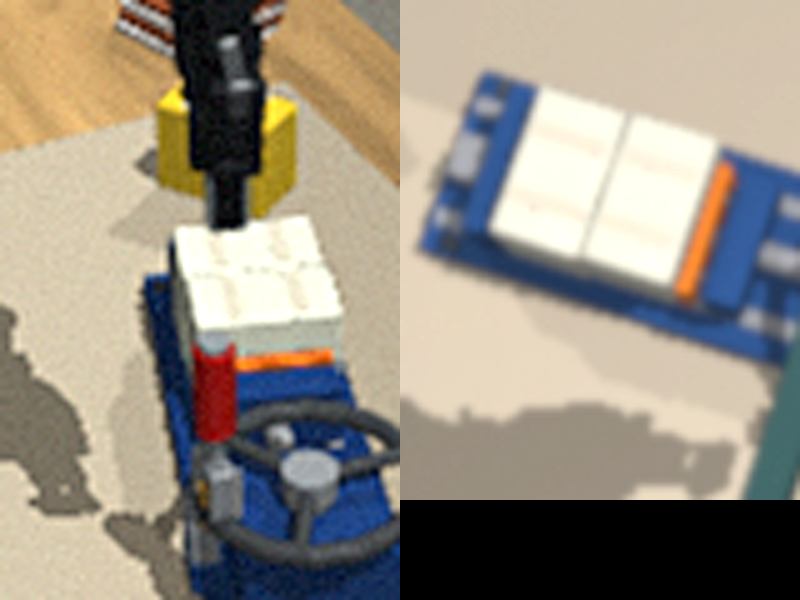

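The handle stands upright at crop (215,390), the mould is shut with the pad tight against it, and the gripper is clear.

```bash
python3 -c "
from workcell import job
print(job.finish_job())"
```

```text
the job is handed in; nothing more can be done
None
```

The job is handed in: the mould is clamped shut with the pad springs pressed about half-way (roughly 5 mm, measured from the images), the handle stands upright on its own, and I saw no contact with the pots.

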